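# Clamp a sample can with the sunken knob

### The job

Stand the green-banded can upright in the fixture's nest, then turn the knob sunk in the round well clockwise until the sprung rubber pad holds the can snugly home against the vee, with about 13 N: feel for the bite, because half of that is too loose and twice that dents the can. Do not force the gripper against the housing of the well, leave the other things on the bench alone, and let go at the end.

Things in the scene. Friction and masses are not known exactly. Their poses are not given: they have to be found in the camera images.
- sample: The can to clamp: closed aluminium can with a green band, diameter 53 mm, height 88 mm, about 0.17 kg. Origin at the centre of its underside, z up along the can.
- fixture: Fixed clamp on a dark green plate 116 x 275 x 12 mm. Origin on the table under it; x across, y from the vee (-y end) to the knob housing (+y end), z up. On the plate: at -y a vee 45 mm high; in the middle the jaw with its pad, highest point 38 mm above the plate; at +y the housing.
- nest (a point): Point on the plate, 12 mm above the table, under the can's centre when it touches both vee faces. Axes as the fixture's: vee at -y, pad from +y. A can set down within 4 mm, best 1 to 2 mm to +y, is pushed home by the pad; the open gap leaves 5 to 16 mm to spare. Hold the can by its upper 35 mm on its x sides (vee top 45 mm above this point).
- housing: Fixed pale green block 104 x 110 x 48 mm on the plate, top 60 mm above the table; origin at its underside, on the knob's axis. Round well in its top, 74 mm wide, 36 mm deep (floor 24 mm above the table), knob in its middle, only 28 mm from knob flat to wall: enter with the gripper about 26 mm open. It takes up to 25 N from the gripper.
- knob_top (a point): Centre of the top of the black knob, on its axis, 50 mm above the table, 10 mm below the well's rim. Turns with the knob. The knob is a bar 36 mm long (this x), 18 mm wide (this y, the width to grip), 22 mm high, on a 44 mm disc 3 mm thick (the bar overlaps it), white line on the -x half.
- knob (a joint): Turn of the knob, rad, clockwise from above, 0 to 5; starts at 0.2 to 0.6, stays where left. Each rad moves the jaw 6 mm to the can. Friction 0.15 N m against the last motion, however tiny, so compare moments on the tool after equal steps: each newton of pad force shifts them 0.006 N m counter-clockwise. Once pad and can are home the force grows about 42 N per rad (spring 7 N/mm).
- jaw: Aluminium slide block 46 x 20 x 36 mm driven by the knob to the fixture's -y; axes as the fixture's, origin at its underside. Carries a sprung 24 mm rubber pad, centre 40 mm above the table, on a foot set by hand: the pad's face is 29 to 38 mm ahead of the block, different each time and not measured. The bite must be felt; it comes at knob 1.5 to 2.9 rad.
- can_a: Bystander: plain can of the same size without a band, origin at its underside's centre.
- can_b: Bystander: can of the same size with a blue band, origin at its underside's centre.
- wash_bottle: Bystander: white bottle with a red cap, 70 mm diameter, 170 mm high, origin at its underside's centre.
- wrench: Bystander: wrench lying on the bench beyond the fixture.
- can_ends: Bystander: low stack of can ends, 54 mm diameter, 24 mm high.
- gauge_block: Bystander: white plastic block 50 x 50 x 40 mm.
Mind the look-alikes: they are no part of the job. What is shaped like the sample but purple is not meant.

How it is judged:
On the way, in this order (a step that is already met when the one before it is completed fails the run):
1. the can stands upright in the nest, let go, the pad not yet biting (horizontal distance between sample and nest below 0.012 m and z of sample in the frame of nest below 0.004 m and angle between sample's own z axis and vertical below 0.08 rad and contact force between the fingers and sample below 0.1 N and contact force between jaw and sample below 2 N), for 0.2 s.
2. the pad, driven by the knob, holds the can with at least 6 N (contact force between jaw and sample above 6 N and horizontal distance between sample and nest below 0.004 m), for 0.2 s.
At the end, for the whole second after the job is handed in: The green-banded can stands upright (within 0.08 rad) on the plate, within 4 mm of the nest point, at rest, and the pad presses on it with 6 to 22 N; the knob is at rest (all of step 2 and contact force between jaw and sample below 22 N and z of sample in the frame of nest below 0.004 m and angle between sample's own z axis and vertical below 0.08 rad and linear speed of sample below 0.01 m/s and velocity of joint knob between -0.05 and 0.05 rad/s); the robot touches nothing.
It fails at once if the pad presses the can with more than 28 N (dented) (contact force between jaw and sample above 28 N).
It fails at once if the gripper is forced against the housing of the well (over 25 N) (contact force between any of the fingers, the arm and housing above 25 N).
It fails at once if a bystander is moved by more than 30 mm (distance of any of can_a, can_b, wash_bottle, wrench, can_ends, gauge_block from where it was at the start of the episode above 0.03 m).
It also fails if it takes over 72 s, if anything falls off the work surface, if the arm or the gripper's body presses on something with over 40 N, if the wrist force passes 120 N, or if a joint passes its speed limit or range.

### The arm

A 7-joint arm with a two-finger parallel gripper is mounted at the origin on the work surface. World frame = base frame: x ahead of the robot, y to its left, z up, the work surface at z = 0. Lengths are in m, angles in rad, forces in N, time in s.
With the tool pointing down it reaches from about 0.35 to 0.9 m from the base axis. Payload 8.1 kg.
Tool frame: the origin (TCP) lies on the centre line of the jaws, within the pads' length; the fingertips stand 8 mm ahead of it and the grasp point (between the pads) lies 11 mm behind it; z points along the fingers, y is the line along which they close (so a half turn about z gives the same grasp; the last joint's range is limited). The gripper opens to 92 mm and grips with 3 to 60 N. Pads are 19 mm wide; open, the fingers measure 130 mm over their backs; the gripper's body (75 mm by 190 mm) begins 47 mm behind the grasp point.
Start: joints at [-1.335, 0.434, 0.025, 1.573, -0.012, 1.134, -0.075], TCP at [0.208, 0.589, 0.2] pointing down, gripper open.
Joint ranges: [-2.62, 2.62], [-0.44, 2.09], [-1.27, 1.32], [0.08, 2.57], [-1.32, 4.46], [0.12, 2], [-2.74, 2.74]. Speed limits (rad/s): [2.22, 2.22, 3.01, 3.01, 3.14, 3.14, 3.14].

### API

Orientations are given as a rotation vector (axis times angle).
In Python, from plant import arm gives the robot as it stands. The module is installed in compiled form; this text tells all that it offers.
- The arm moves only by the tool apply_moves, never from a script. Its argument "motion" is a list of rows, each a list of 4 numbers: the shift along the tool's x, y, z in mm, then the turn about the tool's z in degrees. In form: [[x, y, z, twist], ...]. A call has 1 to 10 rows; each row shifts and turns the commanded pose from where the row before left it, along the tool's axes as they then stand; what a row does not reach is not made up. A row lasts 1/10 s, in which the tool goes at most 50 mm and 8.59 degrees, less where a joint would pass 70% of its speed; a pose out of reach is approached as far as the arm can. A call is refused whole if a number of a shift passes 50 or a number of a turn 8.59, either way. A call with a gripper value outside its range is refused whole. "claw" is the opening, from 0 (shut) to 1 (fully open), set as the call begins (left out, the last holds). The fingers move at their own pace and stop on an object; "grip_force" is the grip in N (left out, the last holds). Time passes only in rows, so rows that do not move let the fingers close. It gives the time, the measured TCP pose, the force, the opening and the grip force at its end, in the units of the state.
- arm.sense(): the state, without advancing time (a new reading comes with each control period).
- arm.camera(name): name is "side" or "top"; returns the picture (400x640x3 uint8, red, green, blue); there is no depth.
- arm.camera_info(name): a dict with "fx", "fy", "cx", "cy" (pixels), "pose" (4x4, takes a point from camera to world coordinates). Camera axes: x right, y down, z forward; pixel columns grow to the right and rows downward; lengths in m; the calibration is good to about 2 mm. A picture is of the moment at which its call begins. camera_info takes no time and is no camera call.
- arm.hand_in(): hands the job in; it is judged then, once.
The state is a dict: "time_s": time; "joint_positions": joint angles; "qvel": joint speeds; "effort": joint torques, N m; "tcp_pos": TCP position; "ee_rot": TCP orientation; "force": force on the tool from outside, world axes, zero at the start; "moment": the same for the moment, N m; "grip_width": finger opening in m; "gripper_force": force on a finger pad.
Only numpy, scipy, OpenCV 4.12 (cv2) and the standard library are available. Lean on these libraries where they do the work, as an engineer would, in place of code of your own. Each camera call takes 0.05 s, during which the arm holds its last target. There are 200 camera calls.

## Working session

There is one attempt and no reset: what is moved stays moved. The work goes in short steps, Python scripts to look and compute and a tool call to move; the robot and the scene stay as the last step left them, time stands still between calls to the robot, and variables do not carry over. Pictures are saved under pics/ and viewed, at most 10 in all, crops included, and the job is handed in when it is done.

Besides the shell and the picture viewer there is one more tool, called as name([rows], argument=value, ...), one row to a line, values as JSON. apply_moves: Moves the arm, as the interface text tells. Its arguments: {"type":"object","properties":{"motion":{"type":"array"},"claw":{"type":"number"},"grip_force":{"type":"number"}},"required":["motion"]}

```bash
mkdir -p pics
python3 - <<'E'
from plant import arm
import cv2,numpy as np
for n in("top","side"):
    im=arm.camera(n); cv2.imwrite(f"pics/{n}0.png",im[:,:,::-1]); i=arm.camera_info(n)
    print(n,i["fx"],i["fy"],i["cx"],i["cy"]); print(np.round(i["pose"],3).tolist())
s=arm.sense(); print({k:np.round(v,3).tolist() for k,v in s.items()})
E
```

```text
top 415.30551052576055 415.30551052576055 322.2353920543576 195.73321032467194
[[0.008, -0.988, 0.154, 0.425], [-1.0, -0.01, -0.007, 0.027], [0.009, -0.154, -0.988, 1.229], [0.0, 0.0, 0.0, 1.0]]
side 415.59286950545857 415.59286950545857 323.64070722649035 194.77205998672378
[[0.77, -0.347, 0.535, 0.017], [-0.638, -0.412, 0.651, -0.67], [-0.006, -0.843, -0.538, 0.675], [0.0, 0.0, 0.0, 1.0]]
{'time_s': 0.1, 'joint_positions': [-1.335, 0.435, 0.025, 1.574, -0.012, 1.134, -0.075], 'qvel': [0.001, -0.002, -0.001, -0.001, -0.002, -0.0, -0.001], 'effort': [0.003, -66.913, 0.988, -31.515, -0.061, 0.037, 0.0], 'tcp_pos': [0.208, 0.589, 0.2], 'ee_rot': [-0.53, -3.096, 0.002], 'force': [-0.374, -0.372, -0.39], 'moment': [-0.002, 0.04, 0.011], 'gripper_force': 0.0, 'grip_width': 0.092}
```

View pics/top0.png

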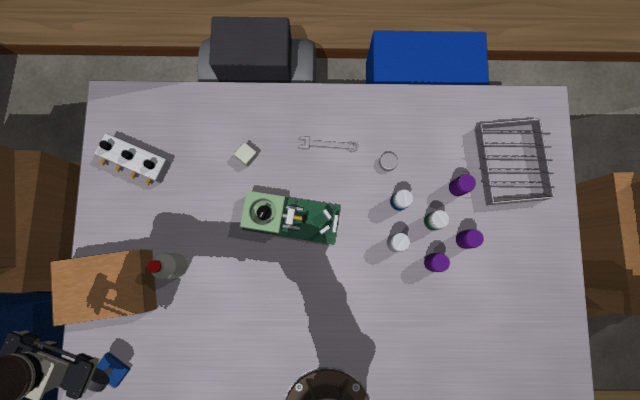

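View pics/side0.png

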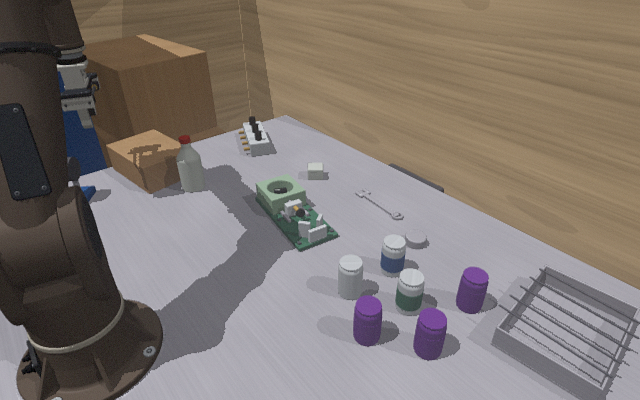

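Top picture: fixture with housing around (264,212) and vee at (330,225). The cans there are plain (399,243), blue (401,200), green (437,220) and purple (462,185), (470,239), (437,262). In the side picture the candidates are plain (350,277), blue (393,254), green-banded (410,291) and purple (368,320), (430,333), (473,290). I choose the green band at side (410,291), top (437,220), and check it in close crops.

```bash
cat > h.py <<'E'
from plant import arm
import cv2,numpy as np
def ray(n,u,v):
    i=arm.camera_info(n);T=np.array(i["pose"])
    d=T[:3,:3]@np.array([(u-i["cx"])/i["fx"],(v-i["cy"])/i["fy"],1]);return T[:3,3],d/np.linalg.norm(d)
def plane(n,u,v,z):
    o,d=ray(n,u,v);return o+d*(z-o[2])/d[2]
def tri(a,b):
    (o1,d1),(o2,d2)=ray("top",*a),ray("side",*b)
    t=np.linalg.lstsq(np.c_[d1,-d2],o2-o1,rcond=None)[0];p,q=o1+t[0]*d1,o2+t[1]*d2
    return (p+q)/2,np.linalg.norm(p-q)
def proj(n,p):
    i=arm.camera_info(n);T=np.array(i["pose"]);c=T[:3,:3].T@(np.array(p)-T[:3,3])
    return [i["fx"]*c[0]/c[2]+i["cx"],i["fy"]*c[1]/c[2]+i["cy"]]
E
python3 - <<'E'
import cv2,numpy as np
t=cv2.imread("pics/top0.png");s=cv2.imread("pics/side0.png")
r=lambda im,x,y,w,h,k:cv2.resize(im[y:y+h,x:x+w],None,fx=k,fy=k,interpolation=cv2.INTER_CUBIC)
cv2.imwrite("pics/c1.png",r(t,230,180,133,75,6))  # fixture top
a=r(s,250,170,100,80,5);b=r(s,370,225,60,100,4)
cv2.imwrite("pics/c2.png",np.hstack([a,b]))
E
```

```text
(no output)
```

View pics/c1.png

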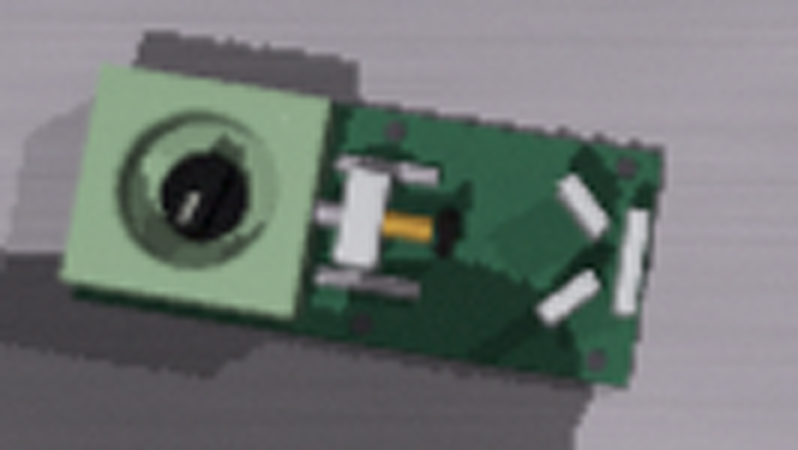

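View pics/c2.png

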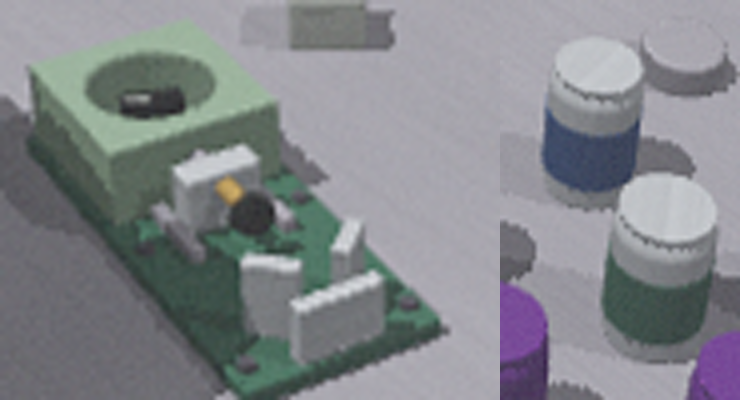

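The crops confirm the choice: the green-banded can has a silver lid and stands upright at side (410,291). In the top view the housing corners are at about (247,191), (285,196), (279,233) and (240,227), the knob's white line points to lower left, and the vee plates are at (327,214) and (324,229). Next I measure these points.

```bash
cat > m.py <<'E'
from h import *
t=cv2.imread("pics/top0.png");s=cv2.imread("pics/side0.png")
def blob(im,lo,hi,near,k=3):
    m=cv2.inRange(cv2.cvtColor(im,cv2.COLOR_BGR2HSV),lo,hi)
    n,l,st,c=cv2.connectedComponentsWithStats(m)
    i=min((i for i in range(1,n) if st[i,4]>15),key=lambda i:np.hypot(*(c[i]-near)));return (l==i).astype(np.uint8),c[i],st[i]
for im,name,near in((t,"top",(264,212)),(s,"side",(282,195))):
    m,c,st=blob(im,(40,50,110),(75,140,255),near)
    cs=max(cv2.findContours(m,0,1)[0],key=cv2.contourArea);print(name,"housing",c,st, cv2.boxPoints(cv2.minAreaRect(cs)).round(1).tolist(),cv2.approxPolyDP(cs,3,True)[:,0].tolist())
c=lambda x,y:(230+(x+.5)/6-.5,180+(y+.5)/6-.5)
cr=[plane("top",*c(*p),.060) for p in((102,64),(330,98),(298,320),(64,281))]
cr=np.array(cr)[:,:2];print("corners",cr.round(4).tolist(),[np.linalg.norm(cr[i]-cr[(i+1)%4]).round(4) for i in range(4)],cr.mean(0))
cs=lambda x,y:(250+(x+.5)/5-.5,170+(y+.5)/5-.5)
for a,b in(((102,64),(192,24)),((330,98),(278,102)),((298,320),(110,154)),((64,281),(32,70))):print("tri",tri(c(*a),cs(*b)))
# can lids
for nm,tp,sp in(("green",(437,220),(411,279)),):
    print(nm,[plane("top",*tp,.088),plane("side",*sp,.088)])
# gradient profile crops in world-rectified top view at z=.057, .088 (1 mm/px) 
i=arm.camera_info("top")
def rect(z,x0,y0,w,h,sc,fn):
    P=np.float32([[0,0],[w*sc,0],[w*sc,h*sc],[0,h*sc]])
    W=[(x0,y0),(x0,y0-w/1000),(x0-h/1000,y0-w/1000),(x0-h/1000,y0)]
    S=np.float32([proj("top",(*q,z)) for q in W])
    im=cv2.warpPerspective(t,cv2.getPerspectiveTransform(S,P),(w*sc,h*sc),flags=cv2.INTER_CUBIC);cv2.imwrite(fn,im)
g=cr.mean(0);print(proj("top",(*g,.06)))
E
python3 m.py
```

```text
Traceback (most recent call last):
  File "m.py", line 8, in <module>
    m,c,st=blob(im,(40,50,110),(75,140,255),near)
           ~~~~^^^^^^^^^^^^^^^^^^^^^^^^^^^^^^^^^^
  File "m.py", line 6, in blob
    i=min((i for i in range(1,n) if st[i,4]>15),key=lambda i:np.hypot(*(c[i]-near)));return (l==i).astype(np.uint8),c[i],st[i]
ValueError: min() iterable argument is empty
```

```bash
sed -i '/^# gradient/,/cv2.imwrite(fn,im)$/d' m.py; sed -i 's/(40,50,110),(75,140,255)/(40,30,90),(85,130,255)/' m.py
python3 - <<'E'
import cv2
t=cv2.cvtColor(cv2.imread("pics/top0.png"),40);s=cv2.cvtColor(cv2.imread("pics/side0.png"),40)
print(t[200,250],t[228,270],t[215,310],t[212,327],t[220,437],t[213,434],s[185,260],s[205,280],s[279,411],s[297,408],s[330,330])
E
python3 m.py
```

```text
[ 57  47 169] [ 57  46 171] [ 75 122  94] [110   4 185] [113   5 189] [110   4 182] [ 64  34 179] [ 64  34 105] [103   9 196] [79 61 80] [129  11 160]
top housing [262.65374677 211.04909561] [ 240  191   45   42 1161] [[239.60000610351562, 226.39999389648438], [246.0, 189.39999389648438], [284.70001220703125, 196.10000610351562], [278.29998779296875, 233.10000610351562]] [[247, 191], [240, 226], [278, 232], [284, 196]]
side housing [284.94794521 195.74063927] [ 256  174   62   55 1095] [[253.39999389648438, 185.60000610351562], [284.20001220703125, 163.1999969482422], [325.20001220703125, 219.60000610351562], [294.3999938964844, 242.0]] [[256, 184], [278, 217], [282, 216], [276, 213], [277, 207], [283, 208], [290, 197], [300, 198], [311, 215], [304, 215], [305, 219], [310, 218], [310, 227], [315, 227], [317, 214], [305, 204], [303, 189], [287, 174]]
corners [[0.6211, 0.2339], [0.6058, 0.1253], [0.5006, 0.1379], [0.5178, 0.2479]] [np.float64(0.1097), np.float64(0.106), np.float64(0.1113), np.float64(0.1042)] [0.56130356 0.18628341]
tri (array([0.62183273, 0.23432544, 0.05687272]), np.float64(0.0005608973814211539))
tri (array([0.60503958, 0.12574613, 0.06037296]), np.float64(0.0016393714782193028))
tri (array([0.5001332 , 0.13767076, 0.0638829 ]), np.float64(0.00039426664816585714))
tri (array([0.51834797, 0.24796283, 0.0585842 ]), np.float64(0.000998365494350467))
green [array([ 0.53828405, -0.29919492,  0.088     ]), array([ 0.5348781 , -0.31163952,  0.088     ])]
[np.float64(262.6726082851119), np.float64(211.24725337269112)]
```

Run:
```python
import cv2,numpy as np
t=cv2.imread("pics/top0.png");s=cv2.imread("pics/side0.png")
r=lambda im,x,y,w,h,k:cv2.resize(im[y:y+h,x:x+w],None,fx=k,fy=k,interpolation=cv2.INTER_CUBIC)
a=np.hstack([r(t,420,205,33,30,12),r(s,390,262,40,30,10)[:300].repeat(1,0) if 0 else cv2.copyMakeBorder(r(s,392,264,36,30,11),0,30,0,0,0)])
b=np.hstack([r(t,303,203,36,24,11),r(s,292,207,36,24,11)])
w=a.shape[1];cv2.imwrite("pics/c3.png",np.vstack([a,cv2.copyMakeBorder(b,0,0,0,max(0,w-b.shape[1]),0)[:,:w]]));print(a.shape,b.shape)
```

```text
(360, 792, 3) (264, 792, 3)
```

View pics/c3.png

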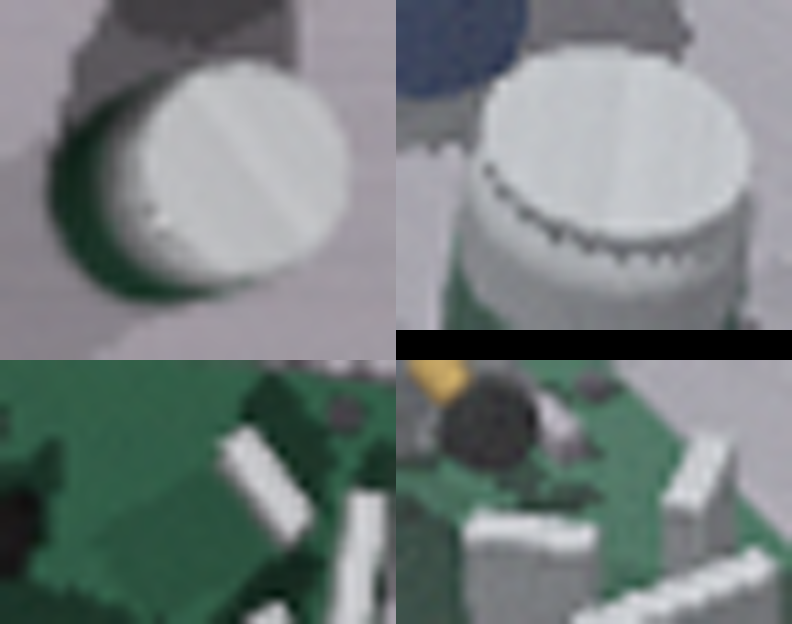

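Panels: the lid centre is at top (440.0,218.5) and side (411.5,276.5). The vee's inner top edges in the top view run about (323,211)→(329,219.5) and (319.5,231)→(328,225). The pad is the black disc at (304.5,218).

```bash
cat > m2.py <<'E'
from h import *
c=lambda x,y:(230+(x+.5)/6-.5,180+(y+.5)/6-.5)
print("lid",tri((440.0,218.5),(411.5,276.5)),plane("top",440,218.5,.088),plane("side",411.5,276.5,.088))
P=lambda x,y,z:plane("top",*c(x,y),z)[:2]
# plate right corners, edges
a,b=P(665,147,.012),P(628,387,.012);print("plate -y end",a,b,np.linalg.norm(a-b))
e=P(345,100,.012);f=P(72,292,.012);print("yaw from edges",[np.degrees(np.arctan2(-(p-q)[0],(p-q)[1])).round(2) for p,q in((e,a),(f,b))],np.degrees(np.arctan2((a-b)[1],(a-b)[0])))
print("plate L",np.linalg.norm(f-b))
# well rim circle at .06, from c1
w=np.array([P(*p,.06) for p in((117,190),(278,190),(196,108),(190,269))]);print("well",w.round(4).tolist(),w.mean(0),np.linalg.norm(w[0]-w[1]),np.linalg.norm(w[2]-w[3]))
# dark knob disc (top of disc .027)
d=np.array([P(*p,.027) for p in((160,195),(250,195),(205,150),(205,243))]);print("disc",d.mean(0),np.ptp(d,0))
l=[P(*p,.05) for p in((181,219),(197,192))];print("white line outer,inner",l,np.degrees(np.arctan2(*(l[0]-l[1])[::-1])))
# vee
p1,p2=P(558,183,.057),P(594,237,.057);q1,q2=P(537,308,.057),P(590,271,.057)
print("vee",p1,p2,q1,q2)
ang=lambda u:np.degrees(np.arctan2(u[1],u[0]))
u,v=p1-p2,q1-q2;u/=np.linalg.norm(u);v/=np.linalg.norm(v)
s=np.linalg.solve(np.c_[u,-v],q2-p2);ap=p2+s[0]*u;bi=(u+v)/np.linalg.norm(u+v);h=np.arccos(u@v)/2
print("apex",ap,"bisector dir yaw",ang(bi)-90,"half",np.degrees(h),"nest",ap+bi*.0265/np.sin(h))
E
python3 m2.py
```

```text
lid (array([ 0.54219738, -0.30747564,  0.0873358 ]), np.float64(0.0010350777928388934)) [ 0.54252052 -0.30764796  0.088     ] [ 0.54110684 -0.30764158  0.088     ]
plate -y end [ 0.59036901 -0.03616814] [ 0.47260854 -0.01839655] 0.11909390238032755
yaw from edges [np.float64(-7.88), np.float64(-9.14)] -8.581921634738118
plate L 0.274813182458256
well [[0.5609, 0.2247], [0.5617, 0.1489], [0.6004, 0.1887], [0.524, 0.1891]] [0.56173236 0.18783542] 0.07581614254572985 0.07640040229538309
disc [0.56238887 0.18757396] [0.04531741 0.04356489]
white line outer,inner [array([0.54853303, 0.19553913]), array([0.5614941 , 0.18834863])] 150.9795331828674
vee [0.56658771 0.01680659] [ 5.41095634e-01 -3.97604075e-04] [0.50738264 0.02617999] [0.52501364 0.00138832]
apex [ 0.53108729 -0.00715208] bisector dir yaw -10.283027442993628 half 45.702186985081525 nest [0.53769677 0.0292789 ]
```

```bash
cat >> h.py <<'E'
from scipy.spatial.transform import Rotation as Ro
def go(x,y,z,yaw=None):
    """tool-axis shifts (mm) to the world target, and twist (deg) to bring tool y to yaw"""
    s=arm.sense();R=Ro.from_rotvec(s["ee_rot"]).as_matrix();p=np.array(s["tcp_pos"])
    d=1e3*R.T@(np.array([x,y,z])-p);yy=np.degrees(np.arctan2(R[1,1],R[0,1]))
    print("t",round(s["time_s"],2),"p",(p*1e3).round(1),"yaw",yy.round(2),"tilt",np.degrees(np.arccos(-R[2,2])).round(2),"q",np.round(s["joint_positions"],2),"F",np.round(s["force"],2),"M",np.round(s["moment"],3),"w",round(s["grip_width"]*1e3,1),"gf",round(s["gripper_force"],1))
    print("shift",d.round(1),"twist",None if yaw is None else (-((yaw-yy+180)%360-180)).round(2))
E
python3 - <<'E'
from h import *
for n,p in dict(plain=(350,264),blue=(393.5,243),pur1=(369,306),pur2=(431,319),pur3=(475,276),bottle=(0,0)).items():
    if n!="bottle":
        q=plane("side",*p,.088);d=q[:2]-[.542,-.3075];print(n,q.round(3),(np.hypot(*d)*1e3).round(),np.degrees(np.arctan2(d[1],d[0])).round())
print("bottle",plane("top",154,267,.17).round(3),"ends",plane("top",388,161,.024).round(3),"gauge",plane("top",246,153,.04).round(3))
go(.542,-.3075,.26)
E
```

```text
plain [ 0.472 -0.201  0.088] 127.0 123.0
blue [ 0.592 -0.213  0.088] 107.0 62.0
pur1 [ 0.421 -0.308  0.088] 121.0 -180.0
pur2 [ 0.484 -0.401  0.088] 110.0 -122.0
pur3 [ 0.64  -0.388  0.088] 127.0 -40.0
bottle [0.405 0.439 0.17 ] ends [ 0.72  -0.177  0.024] gauge [0.735 0.243 0.04 ]
t 0.1 p [207.6 588.9 199.7] yaw 70.58 tilt 0.08 q [-1.33  0.44  0.03  1.57 -0.01  1.13 -0.08] F [-0.37 -0.37 -0.39] M [-0.002  0.04   0.011] w 91.8 gf 0.0
shift [-613.4 -734.4  -59.1] twist None
```

apply_moves([
  [-31,-37,-6,0],
  [-31,-37,-6,0],
  [-31,-37,-6,0],
  [-31,-37,-6,0],
  [-31,-37,-6,0],
  [-31,-37,-6,0],
  [-31,-37,-6,0],
  [-31,-37,-6,0],
  [-31,-37,-6,0],
  [-31,-37,-6,0],
], claw=0.85, grip_force=20)

```text
time_s: 1.1
tcp_pos: [0.3772, 0.1354, 0.2606]
ee_rot: [-0.53, -3.097, -0.0]
force: [2.0, 0.7, -0.7]
grip_width: 0.0784
gripper_force: 0.0
```

apply_moves([
  [0,0,0,8.5],
  [0,0,0,8.5],
  [0,0,0,8.5],
  [0,0,0,8.5],
  [0,0,0,8.5],
  [0,0,0,8.5],
  [0,0,0,8.5],
  [0,0,0,8.5],
  [0,0,0,8.5],
  [0,0,0,2.3],
])

```text
time_s: 2.1
tcp_pos: [0.3769, 0.1373, 0.2602]
ee_rot: [-2.381, -2.05, 0.001]
force: [-0.8, -0.1, 0.3]
grip_width: 0.0783
gripper_force: 0.0
```

```bash
python3 -c "
from h import *
go(.542,-.3075,.16,-8.2)"
```

```text
t 2.1 p [376.9 137.3 260.2] yaw -8.54 tilt 0.03 q [-0.78 -0.01  0.3   1.99  0.    1.16 -0.63] F [-0.8  -0.1   0.29] M [-0.067  0.068 -0.011] w 78.3 gf 0.0
shift [-415.3  229.4  100.2] twist -0.34
```

apply_moves([
  [-41.5,23,10,0],
  [-41.5,23,10,0],
  [-41.5,23,10,0],
  [-41.5,23,10,0],
  [-41.5,23,10,0],
  [-41.5,23,10,0],
  [-41.5,23,10,0],
  [-41.5,23,10,0],
  [-41.5,23,10,0],
  [-41.5,23,10,-0.3],
])

```text
time_s: 3.1
tcp_pos: [0.5458, -0.3077, 0.1594]
ee_rot: [-2.368, -2.063, 0.0]
force: [0.9, -0.8, 0.3]
grip_width: 0.0781
gripper_force: 0.0
```

apply_moves([
  [0,0,0,0],
  [0,0,0,0],
])

```text
time_s: 3.3
tcp_pos: [0.5446, -0.3074, 0.1593]
ee_rot: [-2.371, -2.059, 0.003]
force: [0.4, -0.2, 0.7]
grip_width: 0.0775
gripper_force: 0.0
```

```bash
python3 -c "
from h import *
go(.542,-.3075,.060,-8.2)
cv2.imwrite('pics/t1.png',cv2.hconcat([arm.camera('side')[220:340,340:500],arm.camera('top')[150:270,380:510]])[:,:,::-1].repeat(2,0).repeat(2,1))"
```

```text
t 3.3 p [ 544.6 -307.4  159.3] yaw -8.06 tilt 0.13 q [ 0.03  0.52  0.6   1.66 -0.32  1.07  0.59] F [ 0.42 -0.21  0.65] M [-0.017  0.036  0.001] w 77.5 gf 0.0
shift [-0.5 -2.3 99.3] twist 0.14
```

View pics/t1.png

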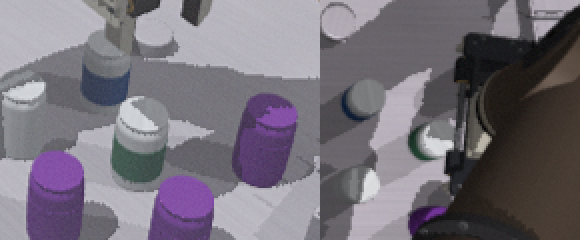

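```bash
python3 -c "
from h import *
print(proj('side',(.5446,-.3074,.151)),[proj('side',(.5446+a*.99*.039,-.3074-a*.039*.14,.151)) for a in(1,-1)])"
```

```text
[np.float64(416.1212602108654), np.float64(251.5218415299106)] [[np.float64(431.0692306891034), np.float64(244.67011245299526)], [np.float64(400.5212157701517), np.float64(258.6724629638519)]]
```

apply_moves([
  [-0.5,-2.3,15,0],
  [0,0,15,0],
  [0,0,15,0],
  [0,0,0,0],
  [0,0,0,0],
])

```text
time_s: 3.9
tcp_pos: [0.543, -0.3058, 0.1152]
ee_rot: [-2.368, -2.063, 0.0]
force: [0.3, -1.3, 0.7]
grip_width: 0.0777
gripper_force: 0.0
```

```bash
python3 -c "
from h import *
go(.542,-.3075,.060,-8.2)
s=arm.sense();p=np.array(s['tcp_pos']);p[2]-=.008
im=arm.camera('side')[225:325,360:480,::-1].copy();im=cv2.resize(im,None,fx=5,fy=5,interpolation=2)
for a in(0,.039,-.039):
    u=proj('side',(p[0]+a*.99,p[1]-a*.14,p[2]));cv2.circle(im,(int((u[0]-360)*5),int((u[1]-225)*5)),4,(0,0,255),-1)
cv2.imwrite('pics/t2.png',im)"
```

```text
t 3.9 p [ 543.  -305.8  115.2] yaw -7.89 tilt 0.04 q [ 0.04  0.56  0.58  1.71 -0.36  0.98  0.62] F [ 0.27 -1.28  0.66] M [-0.047  0.07   0.016] w 77.7 gf 0.0
shift [-1.8 -0.8 55.2] twist 0.31
```

View pics/t2.png

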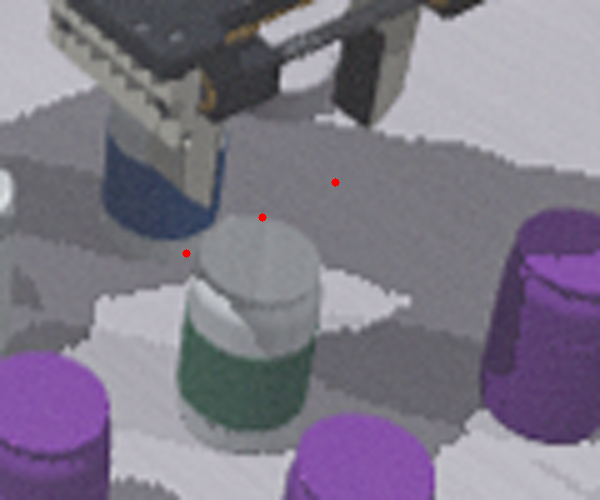

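```bash
python3 -c "
from h import *
for z in(.192,.22,.258):print(z,proj('side',(.208,.589,z)),proj('top',(.208,.589,z)))
for z in(.107,.135,.173,.2):print(z,proj('side',(.543,-.3058,z)),proj('top',(.543,-.3058,z)))
r=lambda im,x,y,w,h,k:cv2.resize(im[y:y+h,x:x+w],None,fx=k,fy=k,interpolation=2)
t=arm.camera('top')[:,:,::-1]
a=r(t,400,150,120,120,5)
b=r(cv2.imread('pics/side0.png'),40,60,65,100,3);b=cv2.copyMakeBorder(b,0,300,0,0,0)
cv2.imwrite('pics/t3.png',cv2.hconcat([a,b]))"
```

```text
0.192 [np.float64(94.21797547170883), np.float64(132.48036128687016)] [np.float64(81.16580564900514), np.float64(350.8812737304906)]
0.22 [np.float64(91.19762306578195), np.float64(123.27658049091193)] [np.float64(74.31908789289017), np.float64(353.4924158571485)]
0.258 [np.float64(86.97162661952896), np.float64(110.39889613213093)] [np.float64(64.3698820142709), np.float64(357.2867581276843)]
0.107 [np.float64(412.4405421430772), np.float64(268.512689488776)] [np.float64(441.33356397763), np.float64(217.62261322388653)]
0.135 [np.float64(414.0085670187341), np.float64(257.7733252524008)] [np.float64(444.41570048816266), np.float64(216.5501336315412)]
0.173 [np.float64(416.2323870552975), np.float64(242.5424359090171)] [np.float64(448.8549961871951), np.float64(215.00540839781826)]
0.2 [np.float64(417.8838281918706), np.float64(231.23175573045125)] [np.float64(452.2045436713174), np.float64(213.83987880234557)]
```

View pics/t3.png

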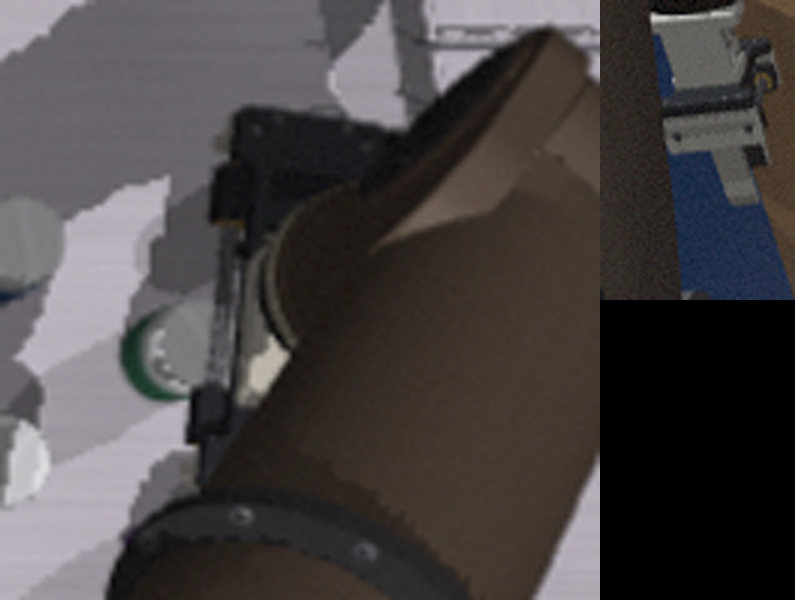

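```bash
python3 -c "
from h import *
u=np.array([np.cos(np.radians(70.58)),np.sin(np.radians(70.58))])
for z in(.192,.2,.21,.22,.23):
  print(z,[np.round(proj('side',(*(np.array([.208,.589])+a*u),z)),1).tolist() for a in(-.046,-.065,.046,.065)])
a=arm.camera('side').astype(int);b=cv2.imread('pics/side0.png')[:,:,::-1].astype(int)
# can, plate edges check
for n,c in (('plate',[(.5904,-.0362,.012),(.4726,-.0184,.012)]),):print([np.round(proj('side',q),1) for q in c])
i=arm.camera_info('side');print(np.array(i['pose']).round(4).tolist())
"
```

```text
0.192 [[92.7, 138.9], [92.0, 141.7], [95.7, 126.4], [96.2, 124.1]]
0.2 [[91.8, 136.2], [91.1, 139.0], [94.8, 123.9], [95.4, 121.5]]
0.21 [[90.7, 132.9], [90.0, 135.6], [93.8, 120.7], [94.4, 118.3]]
0.22 [[89.5, 129.5], [88.8, 132.2], [92.8, 117.4], [93.4, 115.1]]
0.23 [[88.4, 126.1], [87.7, 128.7], [91.7, 114.2], [92.3, 111.9]]
[array([339.6, 233. ]), array([299. , 248.5])]
[[0.7704, -0.347, 0.5349, 0.0169], [-0.6376, -0.4115, 0.6513, -0.6704], [-0.0059, -0.8428, -0.5383, 0.6753], [0.0, 0.0, 0.0, 1.0]]
```

The tips and body in the pictures sit about 30 mm higher than the reported TCP puts them. The horizontal position agrees. I'll test this by touch: close at reported z = 0.080, where the stated tips would overlap the can by 16 mm.

apply_moves([
  [-1.5,-0.8,12,0],
  [0,0,12,0],
  [0,0,11,0],
  [0,0,0,0],
])

```text
time_s: 4.45
tcp_pos: [0.5408, -0.3068, 0.0781]
ee_rot: [-2.367, -2.061, 0.002]
force: [1.0, -0.9, 0.3]
grip_width: 0.0777
gripper_force: 0.0
```

apply_moves([
  [0,0,0,0],
  [0,0,0,0],
  [0,0,0,0],
  [0,0,0,0],
  [0,0,0,0],
], claw=0.5, grip_force=5)

```text
time_s: 4.95
tcp_pos: [0.5423, -0.3077, 0.0807]
ee_rot: [2.369, 2.063, 0.001]
force: [0.7, -0.3, 0.1]
grip_width: 0.0467
gripper_force: 0.0
```

```bash
python3 -c "
from h import *
go(.542,-.3075,.060,-8.2)"
```

```text
t 4.95 p [ 542.3 -307.7   80.7] yaw -7.91 tilt 0.03 q [ 0.06  0.6   0.56  1.74 -0.38  0.91  0.64] F [ 0.65 -0.34  0.06] M [-0.103  0.105  0.056] w 46.7 gf 0.0
shift [ 0.2 -0.3 20.7] twist 0.29
```

No contact down to a 46.7 mm opening, so the tips really are higher than reported. I'll feel for the lid (z = 0.088) with the fingers narrower than the can.

apply_moves([
  [0,0,3,0],
  [0,0,3,0],
  [0,0,2,0],
  [0,0,0,0],
  [0,0,0,0],
])

```text
time_s: 5.45
tcp_pos: [0.542, -0.3077, 0.0723]
ee_rot: [-2.369, -2.063, 0.0]
force: [-0.2, 0.4, 0.9]
grip_width: 0.0458
gripper_force: 0.0
```

apply_moves([
  [0,0,1,0],
  [0,0,1,0],
  [0,0,1,0],
  [0,0,0,0],
])

```text
time_s: 5.85
tcp_pos: [0.542, -0.3077, 0.0693]
ee_rot: [-2.369, -2.063, 0.0]
force: [0.2, -0.3, 0.4]
grip_width: 0.0461
gripper_force: 0.0
```

apply_moves([
  [0,0,1,0],
  [0,0,1,0],
  [0,0,0,0],
])

```text
time_s: 6.15
tcp_pos: [0.542, -0.3077, 0.0673]
ee_rot: [-2.369, -2.063, 0.0]
force: [-0.2, 0.4, -0.3]
grip_width: 0.0458
gripper_force: 0.0
```

apply_moves([
  [0,0,1,0],
  [0,0,0,0],
])

```text
time_s: 6.35
tcp_pos: [0.542, -0.3076, 0.0663]
ee_rot: [-2.369, -2.063, 0.0]
force: [0.3, -0.0, 0.5]
grip_width: 0.0459
gripper_force: 0.0
```

apply_moves([
  [0,0,1,0],
  [0,0,0,0],
])

```text
time_s: 6.55
tcp_pos: [0.5421, -0.3077, 0.0653]
ee_rot: [-2.369, -2.063, 0.0]
force: [0.1, -0.3, -0.7]
grip_width: 0.0454
gripper_force: 0.0
```

apply_moves([
  [0,0,1,0],
  [0,0,0,0],
])

```text
time_s: 6.75
tcp_pos: [0.542, -0.3076, 0.0643]
ee_rot: [-2.369, -2.063, 0.0]
force: [-0.6, 0.6, 0.4]
grip_width: 0.0461
gripper_force: 0.0
```

```bash
python3 -c "
from h import *
print(tri((442,233),(407,242)),tri((446,189),(450,225)))
a=arm.camera('side');cv2.imwrite('pics/s4.png',cv2.resize(a[225:325,360:480,::-1],None,fx=5,fy=5,interpolation=2))
"
```

```text
(array([ 0.50674042, -0.29409212,  0.18292825]), np.float64(0.02891530429484289)) (array([ 0.61929527, -0.31014231,  0.17695738]), np.float64(0.026507355157002966))
```

View pics/s4.png

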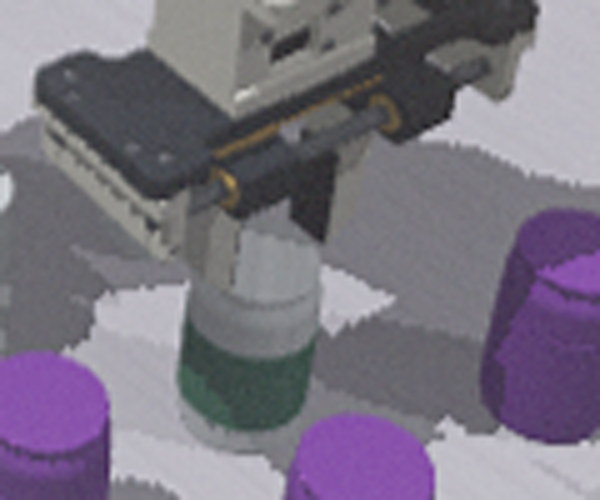

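The fingers are now centred over the lid and visually at lid height, so the real tip is about 32 mm above the reported one. I'll feel the last bit.

apply_moves([
  [0,0,1,0],
  [0,0,0,0],
])

```text
time_s: 7.0
tcp_pos: [0.542, -0.3076, 0.0633]
ee_rot: [-2.369, -2.063, 0.0]
force: [0.7, 0.7, -0.6]
grip_width: 0.046
gripper_force: 0.0
```

apply_moves([
  [0,0,1,0],
  [0,0,0,0],
])

```text
time_s: 7.2
tcp_pos: [0.542, -0.3076, 0.0623]
ee_rot: [-2.369, -2.063, 0.0]
force: [-0.1, 0.3, -0.1]
grip_width: 0.0458
gripper_force: 0.0
```

apply_moves([
  [0,0,0.5,0],
  [0,0,0,0],
])

```text
time_s: 7.4
tcp_pos: [0.5421, -0.3077, 0.0621]
ee_rot: [2.369, 2.063, 0.0]
force: [-0.5, -0.2, 2.3]
grip_width: 0.0459
gripper_force: 1.2
```

Contact with the lid comes at reported z = 0.062, so tip height = reported z + 0.026. I'll back off, open, and go down to tip ≈ 0.057 (reported 0.031).

apply_moves([
  [0,0,-6,0],
  [0,0,0,0],
  [0,0,0,0],
  [0,0,0,0],
  [0,0,0,0],
], claw=0.85)

```text
time_s: 7.9
tcp_pos: [0.542, -0.3076, 0.0678]
ee_rot: [-2.369, -2.063, -0.0]
force: [-0.3, 0.4, -1.2]
grip_width: 0.0769
gripper_force: 0.0
```

apply_moves([
  [0,0,8,0],
  [0,0,8,0],
  [0,0,8,0],
  [0,0,5,0],
  [0,0,0,0],
])

```text
time_s: 8.4
tcp_pos: [0.5414, -0.3074, 0.0377]
ee_rot: [-2.368, -2.062, 0.001]
force: [0.6, -0.2, -0.1]
grip_width: 0.0781
gripper_force: 0.0
```

apply_moves([
  [0,0,3,0],
  [0,0,3,0],
  [0,0,1,0],
  [0,0,0,0],
])

```text
time_s: 8.8
tcp_pos: [0.542, -0.3077, 0.0318]
ee_rot: [-2.369, -2.063, -0.0]
force: [-0.2, -0.2, 0.5]
grip_width: 0.0781
gripper_force: 0.0
```

apply_moves([
  [0,0,0,0],
  [0,0,0,0],
  [0,0,0,0],
  [0,0,0,0],
  [0,0,0,0],
  [0,0,0,0],
], claw=0.4, grip_force=20)

```text
time_s: 9.4
tcp_pos: [0.5421, -0.3078, 0.032]
ee_rot: [2.37, 2.063, 0.0]
force: [-0.1, 1.1, 1.6]
grip_width: 0.0524
gripper_force: 20.0
```

apply_moves([
  [0,0,-15,0],
  [0,0,-25,0],
  [0,0,-30,0],
  [0,0,-30,0],
  [0,0,-30,0],
  [0,0,0,0],
])

```text
time_s: 10.0
tcp_pos: [0.544, -0.3094, 0.1671]
ee_rot: [2.365, 2.058, 0.005]
force: [-0.5, -0.4, -1.7]
grip_width: 0.0528
gripper_force: 20.0
```

```bash
python3 -c "
from h import *
go(.5393,.0305,.16,-8.2)"
```

```text
t 10.0 p [ 544.  -309.4  167.1] yaw -7.94 tilt 0.42 q [ 0.03  0.5   0.61  1.66 -0.32  1.07  0.59] F [-0.54 -0.42 -1.74] M [-0.177  0.031 -0.016] w 52.8 gf 20.0
shift [336.  -51.7   6. ] twist 0.26
```

apply_moves([
  [25,-4,0,0],
  [42,-6.5,0,0],
  [45,-7,0,0],
  [45,-7,0,0],
  [45,-7,0,0],
  [45,-7,0,0],
  [42,-6.2,2,0],
  [30,-4.5,2,0],
  [17,-2.5,2,0.2],
  [0,0,0,0],
])

```text
time_s: 11.0
tcp_pos: [0.5365, 0.0358, 0.1554]
ee_rot: [-2.367, -2.063, 0.001]
force: [0.0, 0.4, -0.8]
grip_width: 0.0523
gripper_force: 20.0
```

apply_moves([
  [0,0,15,0],
  [0,0,15,0],
  [0,0,15,0],
  [0,0,10,0],
  [0,0,0,0],
  [0,0,0,0],
  [0,0,0,0],
])

```text
time_s: 11.7
tcp_pos: [0.5377, 0.0319, 0.1017]
ee_rot: [2.373, 2.058, 0.001]
force: [-0.2, -0.3, -2.4]
grip_width: 0.0524
gripper_force: 20.0
```

```bash
python3 -c "
from h import *
go(.5393,.0305,.044,-8.2)
s=arm.sense();p=np.array(s['tcp_pos']);z=p[2]-.032+.088
print('lid z expected',z,proj('side',(p[0],p[1],z)),proj('side',(p[0],p[1],z-.06)))
im=arm.camera('side');cv2.imwrite('pics/s5.png',cv2.resize(im[130:260,260:380,::-1],None,fx=4.6,fy=4.6,interpolation=2))
hsv=cv2.cvtColor(im,cv2.COLOR_RGB2HSV)
u=np.array(proj('side',(p[0],p[1],z-.055))).astype(int)
for v in range(u[1]-22,u[1]+34,4):print(v,[tuple(int(k) for k in hsv[v,x]) for x in range(u[0]-18,u[0]+20,4)])
"
```

```text
t 11.7 p [537.7  31.9 101.7] yaw -8.14 tilt 0.06 q [-0.56  0.44  0.55  1.94 -0.3   0.85  0.  ] F [-0.19 -0.25 -2.43] M [-0.082  0.058  0.018] w 52.4 gf 20.0
shift [-1.2  1.7 57.7] twist 0.06
lid z expected 0.15765252723284398 [np.float64(305.83618439207214), np.float64(181.05554739308903)] [np.float64(306.52603030206444), np.float64(201.55156245381673)]
177 [(0, 8, 93), (120, 5, 48), (90, 19, 54), (114, 10, 127), (98, 9, 114), (114, 11, 116), (90, 6, 118), (120, 16, 48), (40, 7, 107), (126, 11, 117)]
181 [(40, 8, 97), (162, 13, 95), (18, 11, 112), (120, 9, 112), (102, 10, 131), (105, 13, 116), (105, 12, 132), (135, 12, 83), (15, 9, 112), (133, 10, 180)]
185 [(57, 23, 102), (23, 9, 116), (15, 13, 114), (113, 8, 123), (101, 15, 140), (111, 13, 141), (111, 14, 127), (120, 8, 127), (23, 9, 112), (131, 11, 180)]
189 [(66, 33, 122), (36, 12, 103), (38, 9, 112), (90, 7, 108), (99, 14, 131), (98, 8, 136), (105, 8, 130), (95, 13, 119), (128, 12, 175), (124, 11, 179)]
193 [(59, 31, 174), (60, 20, 138), (15, 5, 112), (105, 10, 103), (120, 5, 108), (101, 17, 119), (120, 9, 120), (87, 30, 85), (1
[... 729 characters left out ...]
1, 121), (115, 13, 119), (77, 71, 130), (120, 11, 165), (125, 15, 183)]
217 [(128, 12, 164), (75, 78, 105), (77, 88, 124), (78, 63, 97), (77, 63, 77), (76, 91, 123), (75, 86, 127), (77, 94, 122), (102, 9, 141), (131, 15, 183)]
221 [(124, 16, 111), (76, 81, 110), (77, 87, 111), (98, 10, 207), (108, 9, 147), (77, 70, 117), (78, 84, 128), (87, 23, 100), (113, 9, 120), (77, 57, 85)]
225 [(75, 80, 115), (77, 79, 116), (76, 77, 113), (105, 19, 132), (111, 17, 108), (114, 12, 105), (77, 55, 74), (77, 19, 94), (105, 16, 126), (120, 10, 152)]
229 [(77, 82, 112), (78, 84, 112), (78, 84, 124), (105, 12, 127), (108, 12, 110), (105, 10, 107), (102, 10, 132), (114, 8, 153), (107, 14, 126), (105, 12, 124)]
```

```bash
python3 -c "
from h import *
s=arm.sense();p=np.array(s['tcp_pos'])
im=arm.camera('side')
g=cv2.cvtColor(im,cv2.COLOR_RGB2HSV)
for v in (184,190,199,201,203,205,207):print(v,[(x,int(g[v,x,1]),int(g[v,x,2])) for x in list(range(286,304))+list(range(314,326))])
z=p[2]-.032
lo=(p[0],p[1],z+.04)
print([np.round(proj('side',(p[0]+a*.638*.0265,p[1]+a*.77*.0265,z+h)),1).tolist() for h in(.03,.04,.07) for a in(-1,1)])
# silhouette check with pick scene
b=cv2.cvtColor(cv2.imread('pics/side0.png'),40)
print('pick',[np.round(proj('side',(.542-a*.638*.0265,-.3077-a*.77*.0265,h)),1).tolist() for h in(.03,.04) for a in(1,-1)],[(x,int(b[297,x,1]),int(b[297,x,2])) for x in list(range(391,399))+list(range(419,429))])
"
```

```text
184 [(286, 28, 118), (287, 35, 118), (288, 19, 95), (289, 8, 93), (290, 11, 94), (291, 3, 89), (292, 9, 113), (293, 11, 114), (294, 9, 111), (295, 13, 114), (296, 7, 114), (297, 7, 111), (298, 12, 86), (299, 11, 135), (300, 13, 138), (301, 11, 138), (302, 11, 136), (303, 9, 136), (314, 16, 130), (315, 10, 127), (316, 8, 90), (317, 11, 48), (318, 8, 90), (319, 11, 112), (320, 9, 115), (321, 9, 109), (322, 14, 108), (323, 12, 174), (324, 10, 179), (325, 11, 178)]
190 [(286, 18, 57), (287, 32, 118), (288, 30, 121), (289, 17, 105), (290, 3, 92), (291, 16, 95), (292, 8, 98), (293, 9, 112), (294, 11, 114), (295, 5, 113), (296, 11, 113), (297, 11, 113), (298, 3, 77), (299, 8, 101), (300, 19, 107), (301, 14, 110), (302, 11, 115), (303, 6, 120), (314, 6, 120), (315, 13, 119), (316, 9, 117), (317, 10, 153), (318, 11, 169), (319, 9, 178), (320, 10, 180), (321, 15, 181), (322, 11, 183), (323, 11, 182), (324, 11, 179), (325, 11, 179)]
199 [(286, 28, 91), (287, 33, 93), (288, 27, 84), (289, 22, 83), (290, 18, 102), (291, 34, 104), (292, 32, 103), (293, 33, 102), (294, 38, 102), (295, 17, 139), (29
[... 1932 characters left out ...]
 40, 70), (300, 46, 66), (301, 44, 70), (302, 58, 70), (303, 46, 67), (314, 60, 76), (315, 52, 73), (316, 45, 85), (317, 11, 161), (318, 11, 183), (319, 11, 182), (320, 13, 181), (321, 10, 179), (322, 9, 178), (323, 10, 175), (324, 10, 177), (325, 9, 180)]
[[306.1, 206.8], [306.8, 195.2], [306.0, 203.4], [306.7, 191.9], [305.6, 193.1], [306.4, 181.8]]
pick [[411.0, 306.6], [406.7, 287.6], [411.6, 303.2], [407.1, 284.2]] [(391, 13, 161), (392, 13, 160), (393, 14, 159), (394, 14, 165), (395, 17, 133), (396, 48, 91), (397, 54, 80), (398, 61, 88), (419, 45, 74), (420, 38, 73), (421, 41, 75), (422, 22, 91), (423, 23, 99), (424, 18, 102), (425, 18, 99), (426, 14, 92), (427, 13, 99), (428, 16, 98)]
```

apply_moves([
  [-0.7,1.9,0,0],
  [0,0,8,0],
  [0,0,8,0],
  [0,0,8,0],
  [0,0,6,0],
  [0,0,0,0],
  [0,0,0,0],
])

```text
time_s: 12.5
tcp_pos: [0.5388, 0.0311, 0.0707]
ee_rot: [-2.373, -2.058, 0.001]
force: [0.8, 0.1, -1.5]
grip_width: 0.0527
gripper_force: 20.0
```

```bash
python3 -c "
from h import *
go(.5395,.031,.044,-8.2)"
```

```text
t 12.5 p [538.8  31.1  70.7] yaw -8.13 tilt 0.03 q [-0.54  0.48  0.52  1.96 -0.33  0.78  0.03] F [ 0.83  0.07 -1.49] M [-0.131  0.056 -0.032] w 52.7 gf 20.0
shift [-0.   0.7 26.7] twist 0.07
```

apply_moves([
  [0,0.7,5,0],
  [0,0,5,0],
  [0,0,5,0],
  [0,0,5,0],
  [0,0,0,0],
  [0,0,0,0],
])

```text
time_s: 13.1
tcp_pos: [0.5393, 0.0311, 0.0506]
ee_rot: [-2.373, -2.058, 0.001]
force: [-0.7, 1.5, -2.2]
grip_width: 0.0527
gripper_force: 20.0
```

apply_moves([
  [0,0,2,0],
  [0,0,2,0],
  [0,0,1,0],
  [0,0,0,0],
])

```text
time_s: 13.5
tcp_pos: [0.5396, 0.0313, 0.0459]
ee_rot: [-2.373, -2.059, -0.0]
force: [-0.4, 2.7, -1.8]
grip_width: 0.0524
gripper_force: 20.0
```

apply_moves([
  [0,0,1,0],
  [0,0,0,0],
])

```text
time_s: 13.7
tcp_pos: [0.5396, 0.0313, 0.0449]
ee_rot: [-2.373, -2.059, -0.0]
force: [-1.5, 2.3, -0.7]
grip_width: 0.0522
gripper_force: 20.0
```

A light push of about +2.5 N in y suggests the can is brushing the vee, so I ease off 1 mm before setting it down.

apply_moves([
  [1.2,-0.4,0,0],
  [0,0,0.5,0],
  [0,0,0,0],
])

```text
time_s: 14.0
tcp_pos: [0.5397, 0.032, 0.0445]
ee_rot: [2.373, 2.058, 0.0]
force: [0.4, -0.0, -2.1]
grip_width: 0.0522
gripper_force: 20.0
```

apply_moves([
  [0,0,0.5,0],
  [0,0,0,0],
])

```text
time_s: 14.2
tcp_pos: [0.5397, 0.0322, 0.044]
ee_rot: [2.373, 2.058, 0.0]
force: [0.6, 0.2, -1.6]
grip_width: 0.0524
gripper_force: 20.0
```

apply_moves([
  [0,0,0.5,0],
  [0,0,0,0],
])

```text
time_s: 14.4
tcp_pos: [0.5397, 0.0322, 0.0439]
ee_rot: [2.373, 2.058, 0.001]
force: [-1.9, -0.0, 4.3]
grip_width: 0.0523
gripper_force: 20.0
```

apply_moves([
  [0,0,0.5,0],
  [0,0,0,0],
])

```text
time_s: 14.6
tcp_pos: [0.5397, 0.0322, 0.0438]
ee_rot: [2.373, 2.058, 0.001]
force: [-3.7, -1.1, 11.4]
grip_width: 0.0525
gripper_force: 20.0
```

apply_moves([
  [0,0,0.5,0],
  [0,0,0,0],
])

```text
time_s: 14.8
tcp_pos: [0.5398, 0.0322, 0.0438]
ee_rot: [-2.374, -2.058, -0.002]
force: [-5.7, -0.3, 17.1]
grip_width: 0.0524
gripper_force: 20.0
```

Down on the plate at reported z = 0.0438, as expected. I ease the push, open a little, then lift straight off.

apply_moves([
  [0,0,-1.5,0],
  [0,0,0,0],
])

```text
time_s: 15.0
tcp_pos: [0.5396, 0.0324, 0.0441]
ee_rot: [2.373, 2.059, 0.001]
force: [-0.1, 0.6, -2.3]
grip_width: 0.0523
gripper_force: 20.0
```

apply_moves([
  [0,0,0,0],
  [0,0,0,0],
  [0,0,0,0],
  [0,0,0,0],
], claw=0.8)

```text
time_s: 15.4
tcp_pos: [0.5395, 0.0324, 0.0439]
ee_rot: [2.373, 2.058, 0.0]
force: [0.3, 0.3, 0.0]
grip_width: 0.0729
gripper_force: 0.0
```

apply_moves([
  [0,0,-10,0],
  [0,0,-20,0],
  [0,0,-30,0],
  [0,0,-30,0],
  [0,0,-20,0],
  [0,0,0,0],
])

```text
time_s: 16.0
tcp_pos: [0.5414, 0.0323, 0.1573]
ee_rot: [2.371, 2.057, 0.008]
force: [0.5, 0.3, 0.1]
grip_width: 0.0732
gripper_force: 0.0
```

```bash
python3 -c "
from h import *
go(.562,.1875,.10,61)
im=arm.camera('side');g=cv2.cvtColor(im,40+1)
print(proj('side',(.5395,.031,.1)),proj('side',(.5395,.031,.05)))
m=cv2.inRange(g,(65,35,50),(90,85,90))[205:240,280:335]
for r in m[::2]:print(''.join('#' if v else '.' for v in r))
"
```

```text
t 16.0 p [541.4  32.3 157.3] yaw -8.13 tilt 0.31 q [-0.6   0.37  0.59  1.87 -0.25  0.97 -0.04] F [0.52 0.32 0.1 ] M [-0.106  0.001 -0.049] w 73.2 gf 0.0
shift [156.4  -1.9  57.6] twist -69.13
[np.float64(307.2880126965099), np.float64(200.6765850582086)] [np.float64(307.8125358582665), np.float64(216.85051446878742)]
.......................................................
.......................................................
.......................................................
.......................................................
....................................##.................
...............#.###.............#####.................
..........#.......###################..................
.#................##################...................
.............................#######.......##..........
...............................#####.......####........
...............................#####...........##......
...............................####............####....
.#.............................................###.....
...#...........................................###...##
....#..........................................########
......#........................................########
........#.....................................#########
.........##..............................##########....
```

```bash
python3 -c "
from h import *
t=cv2.imread('pics/top0.png');s=cv2.imread('pics/side0.png')
r=lambda im,x,y,w,h,k:cv2.resize(im[y:y+h,x:x+w],None,fx=k,fy=k,interpolation=2)
a=r(t,249,197,30,30,13);b=r(s,265,175,32,30,12)
c=(.562,.1875)
f=lambda a,b:(np.cos(np.radians(a))*b,np.sin(np.radians(a))*b)
for ang in(-29,):
  for im,n,o,k in((a,'top',(249,197),13),(b,'side',(265,175),12)):
    P=[]
    for sx,sy in((18,9),(18,-9),(-18,-9),(-18,9)):
      d=np.array(f(ang,sx/1e3))+np.array(f(ang+90,sy/1e3));u=proj(n,(c[0]+d[0],c[1]+d[1],.05));P.append([(u[0]-o[0]+.5)*k,(u[1]-o[1]+.5)*k])
    cv2.polylines(im,[np.int32(P)],True,(0,0,255),1)
b=cv2.copyMakeBorder(b,0,30,0,0,0)
cv2.imwrite('pics/k.png',cv2.hconcat([a,b]))
g=cv2.cvtColor(t,6)[200:224,252:276]
m=(g>120)
print('\n'.join(' '.join('%3d'%v for v in q) for q in g[4:20]))
"
```

```text
77  60  77 115 137 139 140 140 138 139 140 139 130  86  73  70  79  93 108 138 138 139 149 158
 61  60  95 140 149 138 138 141 130  95  79  72  67  38  45  63  71  70  95 139 139 140 142 151
 55  91 148 156 157 153 146 117  70  42  23  20  21  18  19  33  52  71  96 138 138 138 140 146
 61 105 158 157 157 152 119  59  23  20  20  19  19  23  20  19  24  50  96 139 139 140 138 142
 70 112 158 157 157 140  61  17  18  17  22  23  20  18  21  22   9  29  66 109 140 138 138 140
 81  96 124 159 147  91  25  19  20  20  21  22  20  22  20  15  10  20  38  87 140 139 139 140
 88  89 114 154 127  38  21  18  17  24  19  25  22  23  20   5   8  19  31  85 140 140 138 141
 89  91 112 148 103  19  21  21  20  19  18  22  24  21  18   7  15  22  22  77 140 139 140 138
 89  89 113 147  96  18  18  14  26  74 119  50  21  20  10  10  19  19  20  76 140 140 137 137
 90  88  95 111  96  21  20  25  36  98 139  36  19  15   8  16  20  18  22  80 140 141 139 140
 90  89  86  96 115  19  19  23  74 128  86  26  22  10  14  17  19  18  25  80 141 140 137 135
 89  89  85  77  89  62  23  34  93 131  35  26  20   6  17  23  22  16  55 112 140 141 139 142
 77  86  75  72  67  49  17  56  98  83  25  23   5  13  23  19  21  21  76 136 141 140 138 150
 79  86  69  71  70  61  39  32  50  34  25  15   5  14  18  22  17  52 110 141 131 101 131 157
 72  86  70  71  71  69  59  31  17  16  15  12  13  23  22  25  55 107 135 131  92 107 148 159
 79  70  70  72  72  71  70  61  44  20  13  16  20  25  49  95 116  84  94  91  91 132 157 159
```

View pics/k.png

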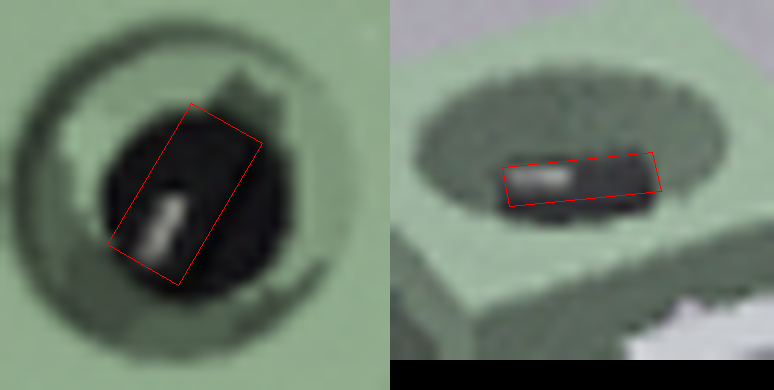

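The knob bar is at yaw about -26° and the axis agrees with the overlay. The can stands in the vee. Next I move over the knob, turn the tool and narrow the fingers.

apply_moves([
  [30,0,0,0],
  [45,0,0,0],
  [45,0,0,0],
  [25,0,0,0],
  [11,-2,0,0],
  [0,0,0,0],
], claw=0.285)

```text
time_s: 16.65
tcp_pos: [0.5586, 0.1882, 0.1529]
ee_rot: [-2.37, -2.061, 0.003]
force: [-0.9, -1.2, -0.5]
grip_width: 0.0303
gripper_force: 0.0
```

apply_moves([
  [0,0,8,-8],
  [0,0,8,-8],
  [0,0,8,-8],
  [0,0,8,-8],
  [0,0,8,-8],
  [0,0,8,-8],
  [0,0,8,-8],
  [0,0,0,-8],
  [0,0,0,-8],
  [0,0,0,0],
])

```text
time_s: 17.65
tcp_pos: [0.5595, 0.1841, 0.0979]
ee_rot: [-0.711, -3.06, 0.002]
force: [-0.1, -0.5, -1.1]
grip_width: 0.0262
gripper_force: 0.0
```

apply_moves([
  [0,0,0,0],
  [0,0,0,0],
  [0,0,0,0],
])

```text
time_s: 17.95
tcp_pos: [0.5594, 0.1868, 0.0979]
ee_rot: [0.713, 3.06, -0.0]
force: [0.3, 0.1, -0.1]
grip_width: 0.0264
gripper_force: 0.0
```

```bash
python3 -c "
from h import *
go(.562,.1875,.045,64)"
```

```text
t 17.95 p [559.4 186.8  97.9] yaw 63.76 tilt 0.01 q [-0.55  0.48  0.2   1.79 -0.12  0.88  0.81] F [ 0.33  0.15 -0.13] M [-0.02  -0.015  0.054] w 26.4 gf 0.0
shift [-2.   1.8 52.9] twist -0.24
```

apply_moves([
  [-2,1.8,0,0],
  [0,0,15,0],
  [0,0,15,0],
  [0,0,15,0],
  [0,0,7,0],
  [0,0,0,0],
  [0,0,0,0],
  [0,0,0,0],
])

```text
time_s: 18.75
tcp_pos: [0.5626, 0.1881, 0.0467]
ee_rot: [0.71, 3.059, 0.001]
force: [0.6, -0.3, 0.3]
grip_width: 0.0262
gripper_force: 0.0
```

```bash
python3 -c "
from h import *
go(.562,.1875,.007,64)
for n,h in(('side',300),):
  im=arm.camera(n);s=arm.sense();p=np.array(s['tcp_pos']);u=np.array([np.cos(np.radians(64)),np.sin(np.radians(64))])
  print([np.round(proj(n,(p[0]+a*u[0],p[1]+a*u[1],p[2]+.026)),1).tolist() for a in(-.013,.013,-.032,.032)])
  cv2.imwrite('pics/w.png',im[:,:,::-1])
"
```

```text
t 18.75 p [562.6 188.1  46.7] yaw 63.88 tilt 0.07 q [-0.54  0.55  0.18  1.83 -0.14  0.77  0.83] F [ 0.61 -0.35  0.27] M [0.005 0.037 0.033] w 26.2 gf 0.0
shift [ 0.3 -0.9 39.7] twist -0.12
[[280.7, 184.8], [279.3, 180.2], [281.8, 188.2], [278.4, 177.0]]
```

apply_moves([
  [0.3,-0.6,5,0],
  [0,0,5,0],
  [0,0,5,0],
  [0,0,4,0],
  [0,0,0,0],
  [0,0,0,0],
])

```text
time_s: 19.4
tcp_pos: [0.5614, 0.1874, 0.0268]
ee_rot: [-0.71, -3.06, 0.0]
force: [0.4, -0.6, -0.1]
grip_width: 0.0264
gripper_force: 0.0
```

apply_moves([
  [0,0,2,0],
  [0,0,2,0],
  [0,0,2,0],
  [0,0,0,0],
])

```text
time_s: 19.8
tcp_pos: [0.5613, 0.1874, 0.0206]
ee_rot: [-0.71, -3.06, 0.0]
force: [-0.5, -0.5, 0.3]
grip_width: 0.0263
gripper_force: 0.0
```

apply_moves([
  [0,0,2,0],
  [0,0,2,0],
  [0,0,2,0],
  [0,0,0,0],
])

```text
time_s: 20.2
tcp_pos: [0.5613, 0.1874, 0.0146]
ee_rot: [-0.71, -3.06, 0.0]
force: [0.5, 0.4, 0.4]
grip_width: 0.0264
gripper_force: 0.0
```

apply_moves([
  [0,0,2,0],
  [0,0,2,0],
  [0,0,2,0],
  [0,0,0,0],
])

```text
time_s: 20.6
tcp_pos: [0.5613, 0.1874, 0.0086]
ee_rot: [-0.71, -3.06, 0.0]
force: [-0.1, 0.3, -0.1]
grip_width: 0.0263
gripper_force: 0.0
```

apply_moves([
  [0,0,0,0],
  [0,0,0,0],
  [0,0,0,0],
  [0,0,0,0],
], claw=0.1, grip_force=8)

```text
time_s: 21.0
tcp_pos: [0.5617, 0.1878, 0.009]
ee_rot: [0.709, 3.06, 0.001]
force: [0.9, 2.1, -2.1]
grip_width: 0.0182
gripper_force: 8.0
```

```bash
python3 -c "
from h import *
go(.562,.1875,.008,64)"
```

```text
t 21.0 p [561.7 187.8   9. ] yaw 63.9 tilt 0.03 q [-0.53  0.6   0.17  1.85 -0.15  0.7   0.84] F [ 0.86  2.1  -2.13] M [ 0.315 -0.257  0.103] w 18.2 gf 8.0
shift [-0.4 -0.1  1. ] twist -0.1
```

apply_moves([
  [0,0.5,0,0],
  [0,0,0,8],
  [0,0,0,8],
  [0,0,0,8],
  [0,0,0,8],
  [0,0,0,8],
  [0,0,0,8],
  [0,0,0,5],
  [0,0,0,0],
  [0,0,0,0],
], grip_force=25)

```text
time_s: 22.0
tcp_pos: [0.5613, 0.1875, 0.0089]
ee_rot: [-1.998, -2.424, 0.001]
force: [-1.6, -2.2, 2.4]
grip_width: 0.0179
gripper_force: 25.0
```

```bash
cat > feel.py <<'E'
from h import *
import sys
def feel(n=7):
    S=[]
    for _ in range(n):
        arm.camera("side");s=arm.sense();S.append([s["moment"][2],s["effort"][6],*s["force"],*s["tcp_pos"]])
    S=np.array(S);R=Ro.from_rotvec(s["ee_rot"]).as_matrix();yaw=np.degrees(np.arctan2(R[1,1],R[0,1]))
    k=np.radians(64-yaw)+.31
    print("t %.2f yaw %.2f knob~%.3f Mz %.4f±%.4f q7eff %.4f±%.4f"%(s["time_s"],yaw,k,S[:,0].mean(),S[:,0].std()/n**.5,S[:,1].mean(),S[:,1].std()/n**.5),"F",S[:,2:5].mean(0).round(2),"p",(S[:,5:].mean(0)*1e3).round(1),"w",round(s["grip_width"]*1e3,1),"q7",round(s["joint_positions"][6],3))
feel()
E
python3 feel.py
```

```text
t 22.35 yaw 10.90 knob~1.237 Mz -0.1105±0.0168 q7eff 0.1144±0.0068 F [-3.11 -2.54  3.89] p [561.3 187.5   8.9] w 17.6 q7 0.128
```

apply_moves([
  [0,0,0,2],
  [0,0,0,2],
  [0,0,0,1],
  [0,0,0,0.5],
  [0,0,0,0.2],
  [0,0,0,0],
])

```text
time_s: 22.95
tcp_pos: [0.5613, 0.1875, 0.0089]
ee_rot: [-2.12, -2.318, 0.001]
force: [-4.8, -2.8, 6.0]
grip_width: 0.0179
gripper_force: 25.0
```

```bash
python3 feel.py
```

```text
t 23.30 yaw 5.13 knob~1.337 Mz 0.1068±0.0095 q7eff -0.1353±0.0023 F [-4.75 -3.35  6.25] p [561.3 187.5   8.9] w 18.0 q7 0.05
```

apply_moves([
  [0,0,0,2],
  [0,0,0,2],
  [0,0,0,1],
  [0,0,0,0.5],
  [0,0,0,0.2],
  [0,0,0,0],
])

```text
time_s: 23.9
tcp_pos: [0.5612, 0.1875, 0.0089]
ee_rot: [-2.232, -2.21, 0.002]
force: [-4.9, -3.4, 6.5]
grip_width: 0.0174
gripper_force: 25.0
```

```bash
python3 feel.py
```

```text
t 24.25 yaw -0.57 knob~1.437 Mz 0.1435±0.0088 q7eff -0.1429±0.0023 F [-4.81 -3.38  6.56] p [561.2 187.5   8.9] w 17.5 q7 -0.026
```

apply_moves([
  [0,0,0,2],
  [0,0,0,2],
  [0,0,0,1],
  [0,0,0,0.5],
  [0,0,0,0.2],
  [0,0,0,0],
])

```text
time_s: 24.85
tcp_pos: [0.5612, 0.1875, 0.0089]
ee_rot: [-2.339, -2.096, 0.002]
force: [-5.8, -2.8, 6.8]
grip_width: 0.0177
gripper_force: 25.0
```

```bash
python3 feel.py
```

```text
t 25.20 yaw -6.26 knob~1.536 Mz 0.1493±0.0071 q7eff -0.1427±0.0023 F [-5.08 -3.24  6.35] p [561.2 187.5   8.9] w 17.9 q7 -0.103
```

apply_moves([
  [0,0,0,2],
  [0,0,0,2],
  [0,0,0,1],
  [0,0,0,0.5],
  [0,0,0,0.2],
  [0,0,0,0],
])

```text
time_s: 25.8
tcp_pos: [0.5612, 0.1875, 0.0089]
ee_rot: [-2.441, -1.978, 0.002]
force: [-4.6, -4.4, 6.7]
grip_width: 0.0174
gripper_force: 25.0
```

```bash
python3 feel.py
```

```text
t 26.15 yaw -11.96 knob~1.636 Mz 0.1750±0.0085 q7eff -0.1498±0.0023 F [-5.23 -3.47  6.8 ] p [561.1 187.5   8.9] w 18.0 q7 -0.179
```

apply_moves([
  [0,0,0,2],
  [0,0,0,2],
  [0,0,0,1],
  [0,0,0,0.5],
  [0,0,0,0.2],
  [0,0,0,0],
])

```text
time_s: 26.75
tcp_pos: [0.5611, 0.1875, 0.0089]
ee_rot: [-2.536, -1.854, 0.002]
force: [-5.7, -3.4, 7.7]
grip_width: 0.0175
gripper_force: 25.0
```

```bash
python3 feel.py
```

```text
t 27.10 yaw -17.65 knob~1.735 Mz 0.1562±0.0152 q7eff -0.1688±0.0023 F [-5.49 -3.17  6.94] p [561.1 187.5   8.9] w 18.0 q7 -0.256
```

apply_moves([
  [0,0,0,2],
  [0,0,0,2],
  [0,0,0,1],
  [0,0,0,0.5],
  [0,0,0,0.2],
  [0,0,0,0],
])

```text
time_s: 27.7
tcp_pos: [0.561, 0.1875, 0.0089]
ee_rot: [-2.625, -1.726, 0.002]
force: [-6.2, -3.9, 6.5]
grip_width: 0.0179
gripper_force: 25.0
```

```bash
python3 feel.py
```

```text
t 28.05 yaw -23.35 knob~1.835 Mz 0.1785±0.0137 q7eff -0.1891±0.0024 F [-5.63 -3.29  7.19] p [561.  187.6   8.9] w 17.3 q7 -0.332
```

The bite came at about 1.60 rad. The moment now says about 7.7 N and the angle about 9.9 N, so one more equal step should land near 13 N.

apply_moves([
  [0,0,0,2],
  [0,0,0,2],
  [0,0,0,1],
  [0,0,0,0.5],
  [0,0,0,0.2],
  [0,0,0,0],
])

```text
time_s: 28.65
tcp_pos: [0.561, 0.1876, 0.0089]
ee_rot: [-2.707, -1.593, 0.002]
force: [-6.2, -3.5, 7.0]
grip_width: 0.0176
gripper_force: 25.0
```

```bash
python3 feel.py
```

```text
t 29.00 yaw -29.05 knob~1.934 Mz 0.2064±0.0074 q7eff -0.2097±0.0024 F [-5.74 -3.05  7.56] p [561.  187.6   8.9] w 17.7 q7 -0.409
```

About 11 N by moment and 14 N by angle, which is on target. I release and lift straight out.

apply_moves([
  [0,0,0,0],
  [0,0,0,0],
  [0,0,0,0],
  [0,0,0,0],
], claw=0.27)

```text
time_s: 29.4
tcp_pos: [0.5621, 0.1882, 0.0089]
ee_rot: [2.707, 1.594, 0.001]
force: [-0.1, 0.0, 0.1]
grip_width: 0.0247
gripper_force: 0.0
```

apply_moves([
  [0,0,-5,0],
  [0,0,-8,0],
  [0,0,-10,0],
  [0,0,-12,0],
  [0,0,-20,0],
  [0,0,-30,0],
  [0,0,-30,0],
  [0,0,0,0],
])

```text
time_s: 30.2
tcp_pos: [0.5645, 0.1882, 0.1288]
ee_rot: [2.707, 1.593, 0.011]
force: [0.1, -0.6, -0.6]
grip_width: 0.0248
gripper_force: 0.0
```

apply_moves([
  [0,0,0,0],
  [0,0,0,0],
  [0,0,0,0],
])

```text
time_s: 30.5
tcp_pos: [0.561, 0.1878, 0.1232]
ee_rot: [-2.707, -1.594, 0.002]
force: [-0.6, 0.5, 0.2]
grip_width: 0.0246
gripper_force: 0.0
```

```bash
python3 -c "
from h import *
im=arm.camera('side');g=cv2.cvtColor(im,41)
m=cv2.inRange(g,(65,35,50),(90,85,90))[205:240,280:335]
for r in m[8:30:2]:print(''.join('#' if v else '.' for v in r))
# black pad centroid and orange stem in side view before/after
for n,q in(('now',im[:,:,::-1]),('t0',cv2.imread('pics/side0.png'))):
  h=cv2.cvtColor(q,40);o=cv2.inRange(h,(10,100,90),(28,255,255))[195:235,280:325];ys,xs=np.nonzero(o);print(n,len(xs),(xs.mean()+280,ys.mean()+195) if len(xs) else 0)
  k=h[178:200,268:296,2];print(n,'white line',[(x+268,y+178) for y,x in zip(*np.nonzero(k>105)) if k[y].min()<60][:0])
go(.562,.1875,.15)
"
```

```text
.....................................#.................
..................##..............####.................
..#.............#####################..................
.####.......#######.################...................
.######.....######..........#.######.......##..........
##################.............#####.......####........
##################.............#####...........##......
######.###########.............####............####....
..################.............................###.....
...#####.########.#............................##......
....##############.....................................
now 2 (np.float64(296.0), np.float64(208.5))
now white line []
t0 15 (np.float64(295.53333333333336), np.float64(207.66666666666666))
t0 white line []
t 30.55 p [561.1 187.7 123.2] yaw -29.02 tilt 0.09 q [-0.91  0.53  0.74  1.79 -0.42  0.98 -0.51] F [ 0.21 -0.31 -0.05] M [-0.089  0.11   0.013] w 24.9 gf 0.0
shift [  0.2   0.8 -26.8] twist None
```

The can is still upright in the vee, the arm is clear, and nothing touches the gripper. Handing in.

```bash
python3 -c "
from plant import arm
print(arm.hand_in())"
```

```text
the job is handed in; nothing more can be done
None
```

I stood the green-banded can in the nest, clamped it at an estimated 11–14 N (bite felt at about 1.6 rad, knob left at about 1.93 rad), let go and handed the job in; no verdict came back.

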